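# Open the change safe with its key

## Robot

A 7-joint arm with a two-finger parallel gripper is mounted at the origin on the work surface; the furniture and walls round the work are solid. World frame = base frame: x ahead of the robot, y to its left, z up, the work surface at z = 0. Lengths are in mm, angles in degrees, forces in N, time in s.
With the tool pointing down it reaches from about 350 to 900 mm from the base axis. Payload 7.2 kg.
Tool frame: the origin (TCP) lies midway between the tips of the shut fingers; the grasp point (between the pads) lies 19 mm behind it; z points along the fingers, y is the line along which they close (so a half turn about z gives the same grasp; the last joint's range is limited). The gripper opens to 85 mm and grips with 20 to 120 N. Pads are 22 mm wide; open, the fingers measure 114 mm over their backs; the gripper's body (76 mm by 85 mm) begins 54 mm behind the grasp point. The pads swing forward as they close: fully open they stand 13 mm farther back than shut.
Start: joints at [-70.657, 23.554, -0.728, 91.456, 0.321, 64.991, -4.71], TCP at [246.731, 574.241, 231.297] pointing down, gripper open.
Joint ranges: [-169.25, 169.25], [-16.82, 113.86], [-84.01, 82.57], [7.8, 145.47], [-59.2, 239.2], [7.22, 106.19], [-163.78, 163.78]. Speed limits (degrees/s): [136.94, 136.94, 172.46, 172.46, 180, 180, 180].

## Interface

Orientations are given as a 3x3 rotation matrix whose columns are the frame's x, y, z axes.
In Python, from station import ctrl gives the robot as it stands. The module is installed in compiled form; this text tells all that it offers.
- The arm moves only by the tool step_arm, never from a script. Its argument "moves" is a list of rows, each a list of 7 numbers: the shift along the tool's x, y, z in cm, then the turn, a rotation vector about the tool's x, y, z in degrees, then the finger opening in cm, from 0 to 8.54. A call has 1 to 8 rows; each row is the pose to reach, as a shift and turn from the pose commanded when the call began, along the tool's axes at that moment; what a row does not reach only later rows make up. A row lasts 1/8 s, in which the tool goes at most 62.5 mm and 10.7 degrees, less where a joint would pass 70% of its speed; a pose out of reach is approached as far as the arm can. A call with a gripper value outside its range is refused whole. The fingers move at their own pace and stop on an object; "squeeze" is the grip in N (left out, the last holds). Time passes only in rows, so rows that repeat a pose let the fingers close. It gives the time, the measured TCP pose, the force, the opening and the grip force at its end, in the units of the state.
- ctrl.observe(): the state, without advancing time (a new reading comes with each control period).
- ctrl.capture(name): name is "scene" or "side" or "wrist"; returns a dict with "img" (400x640x3 uint8, blue, green, red), "range_z" (400x640 float32, mm along the optical axis (not along the pixel's ray), 0 where there is no reading), "K" (3x3 intrinsics, pixels), "D" ([k1, k2, p1, p2, k3] as OpenCV has them; the pictures are not rectified), "position" and "orientation" of the camera in the world. Camera axes: x right, y down, z forward; pixel columns grow to the right and rows downward; lengths in mm; the calibration is good to about 2 mm. A picture is of the moment at which its call begins.
- ctrl.hand_in(): hands the job in; it is judged then, once.
The state is a dict: "t": time; "joint_pos": joint angles; "joint_vel": joint speeds; "joint_torque": joint torques, N m; "position": TCP position; "tcp_rot": TCP orientation; "wrist_force": force on the tool from outside, world axes, zero at the start; "torque": the same for the moment, N m; "finger_gap": finger opening in mm; "gripper_force": force on a finger pad.
Only numpy, scipy, OpenCV 4.12 (cv2) and the standard library are available. Lean on these libraries where they do the work, as an engineer would, in place of code of your own. Each camera call takes 0.05 s, during which the arm holds its last target. There are 200 camera calls.

## Task

Open the change safe for the shift: take the key from its stand, put it all the way into the lock, and turn it clockwise until you feel its stop and the lid springs up. Do not force the key. Then turn it back home, draw it out, and hang it back on the stand's two prongs, letting go of it; leave the coin rolls and the paper roll where they stand.

Things in the scene. Friction and masses are not known exactly. Their poses are not given: they have to be found in the camera images.
- key: Loose safe key, 108 mm, 70 g: steel shank 6 mm thick, double bit at its foot, black moulded head. Origin at the tip of the nose, z up to the head. Bit: 28 mm broad along y, 5 mm thick along x, z = 2 to 16 mm (lowest 2.5 mm: 25.5 x 3.6 mm). Collar 12 mm thick, z = 51 to 58 mm. Same after half a turn about z. Starts hanging on the stand, x and y along the stand's (up to 3 mm off, 0.05 rad turned).
- key_grip (a point): Point on the key's axis inside the head, 88 mm above the nose: grip here, across x. Axes as the key's. The head is 44 mm broad along y, 10 mm thick along x, and reaches from 58 to 108 mm above the nose.
- key_shoulder (a point): Point on the key's axis at the underside of the head, 58 mm above the nose; it rests on the prongs.
- safe: Change safe, grey steel box screwed to the desk: 150 mm deep (x), 140 mm wide (y), 80 mm high. Origin at the middle of its underside; x points from the lock (front, nearest the robot) to the lid's hinge (back), z up. The front 71 mm of its top is a fixed deck with the bright lock plate (58 x 58 mm); behind it lies the lid, flush.
- keyhole (a point): Middle of the keyhole's mouth, on top of the lock plate, 84 mm above the desk, 40 mm in front of the safe's middle; axes as the safe's. A slot 30 mm along y by 7 mm along x, 1.5 mm chamfers, plate 5 mm thick. The key goes straight down, bit along the slot, until its nose stands on a floor 28 mm below the mouth. The bit turns under the plate only if 22 mm deep or more, and comes out only at home.
- cylinder (a joint): Angle of the lock cylinder, rad: 0 is home (start; a solid stop), clockwise from above grows. The key has about 0.1 rad of play in it. It draws the lid's latch, which lets go shortly before the turning stop. The stop differs from lock to lock, about 0.8 to 1.35 rad: it must be felt. Turning takes under 0.1 N m; at the stop it climbs steeply; 0.3 N m there is plenty. A weak spring turns it home.
- lid (a joint): Opening of the lid, rad: 0 shut and latched, 0.55 sprung fully up. Once the latch lets go, its spring lifts it to about 0.55 and it stays up.
- lid_edge (a point): Middle of the lid's front edge, on its top: 75 mm in front of the hinge, level with the safe's top when shut, 40 mm higher when sprung up.
- key_stand: Fixed dark steel bracket: base 70 x 60 x 6 mm, back post, two level prongs 6 mm thick, tops 75 mm above the desk, running along the stand's x, 20 mm apart inside, open at the front (-x). Origin under the base's middle. The key hangs with its shank between them, bit below (it cannot pass up between them). Lift the key 6 to 20 mm, then draw it level to -x by 45 mm or more; hang it up in reverse.
- stand_seat (a point): Where the middle of the head's underside (key_shoulder) rests: midway between the prongs, at the height of their tops, 75 mm above the desk. Axes as the stand's. Lips 3 mm high, 9 mm before and 10 mm behind it, keep the head from sliding off.
- coin_roll_a: A wrapped coin roll, 26 mm thick and 52 mm tall, standing on the desk at the left front of the safe. Origin under its middle. Leave it.
- coin_roll_b: A wrapped coin roll, 28 mm thick and 58 mm tall, standing behind the key stand. Origin under its middle. Leave it.
- slip_roll: A paper roll 68 mm thick and 57 mm tall, standing on end to the left of the safe. Origin under its middle. Leave it.
- monitor_edge (a point): Obstacle: the near upright edge of the fixed lane monitor's screen, half way up. The screen is 445 mm broad, about 60 mm thick, from 104 to 389 mm above the desk, and runs from here away from the robot and to the left (far end 0.41 m farther in x, 0.17 m in y). Swing the arm round it on the robot's side.
There are look-alikes about, which are no part of the job. Leave any blue, pink or purple look-alike of the key alone.

How it is judged:
By the outcome, as a careful person would: the job done as asked, in the order asked, and still so for the second after the job is handed in, with the robot touching nothing.
It also fails if it takes over 72 s, if anything falls off the work surface, if the arm or the gripper's body presses on something with over 40 N, if the wrist force passes 120 N, or if a joint passes its speed limit or range.

## Working session

There is one attempt and no reset: what is moved stays moved. The work goes in short steps, Python scripts to look and compute and a tool call to move; the robot and the scene stay as the last step left them, time stands still between calls to the robot, and variables do not carry over. Pictures are saved under pics/ and viewed, at most 10 in all, crops included, and the job is handed in when it is done.

Besides the shell and the picture viewer there is one more tool, called as name(argument=value, ...) on one line, values as JSON. step_arm: Moves the arm, as the interface text tells. Its arguments: {"type":"object","properties":{"moves":{"type":"array","items":{"type":"array","items":{"type":"number"}}},"squeeze":{"type":"number"}},"required":["moves"]}

```bash
mkdir -p pics; cat > h.py <<'E'
import numpy as np, cv2
from station import ctrl
def cap(n):
    c=ctrl.capture(n); 
    for k in("K","D","position","orientation"): c[k]=np.array(c[k],float)
    return c
def ray(c,uv):
    p=cv2.undistortPoints(np.array(uv,float).reshape(-1,1,2),c["K"],c["D"]).reshape(-1,2)
    return np.c_[p,np.ones(len(p))]@c["orientation"].T
def plane(c,uv,z):
    d=ray(c,uv); o=c["position"]; return o+d*((z-o[2])/d[:,2])[:,None]
def pts(c,uv):
    uv=np.array(uv).reshape(-1,2); z=c["range_z"][uv[:,1].astype(int),uv[:,0].astype(int)]
    return c["position"]+ray(c,uv)*z[:,None]
def proj(c,P):
    R=c["orientation"].T; r=cv2.Rodrigues(R)[0]; return cv2.projectPoints(np.array(P,float).reshape(-1,1,3),r,-R@c["position"],c["K"],c["D"])[0].reshape(-1,2)
E
python3 - <<'E'
from h import *
a=[cap(n) for n in("scene","side")]
import pickle; pickle.dump(a,open("a.pkl","wb"))
cv2.imwrite("pics/scene.png",a[0]["img"]);cv2.imwrite("pics/side.png",a[1]["img"])
for c in a: print(c["position"],c["orientation"].round(2).tolist())
s=ctrl.observe();print({k:np.round(v,2).tolist() for k,v in s.items()})
E
```

```text
[-151.58007789 -522.96357203  720.81355464] [[0.53, -0.51, 0.67], [-0.85, -0.34, 0.41], [0.02, -0.79, -0.61]]
[209.55823303 374.11528151 843.56522728] [[-0.9, -0.32, 0.3], [-0.44, 0.68, -0.59], [-0.01, -0.66, -0.75]]
{'t': 0.1, 'joint_pos': [-70.66, 23.6, -0.73, 91.5, 0.32, 64.99, -4.71], 'joint_vel': [0.01, -0.1, -0.07, -0.24, 0.05, -0.01, 0.12], 'joint_torque': [0.0, -60.18, 0.68, -30.01, 0.01, 0.01, -0.0], 'position': [246.58, 573.82, 230.51], 'tcp_rot': [[-0.92, 0.39, -0.0], [0.39, 0.92, -0.0], [-0.0, -0.0, -1.0]], 'wrist_force': [0.08, -0.4, -0.3], 'torque': [0.01, 0.01, 0.01], 'gripper_force': 0.0, 'finger_gap': 85.3}
```

View pics/scene.png

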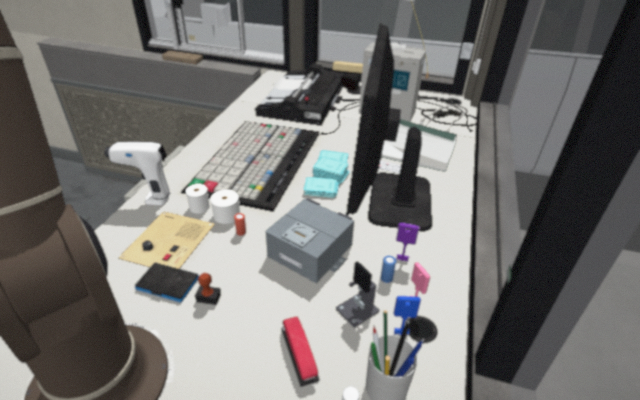

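View pics/side.png

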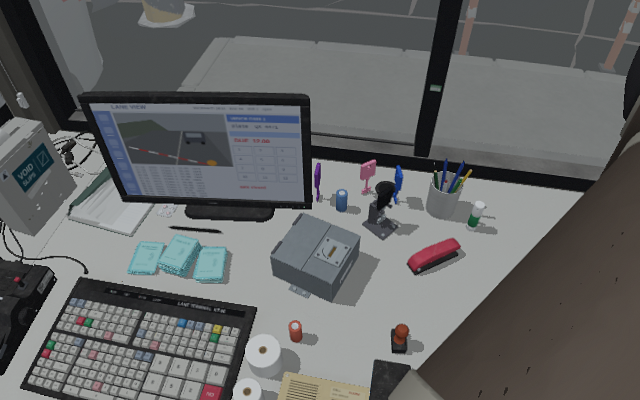

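The scene view shows these candidates for the key: black head (362,273) on the dark stand (358,305), purple (407,233), pink (420,278) and blue (406,307). I choose the black one. In the side view it is at (384,192), the lock plate at (333,252), and the monitor's near edge at about (310,150).

```bash
python3 - <<'E'
from h import *
import pickle
a=pickle.load(open("a.pkl","rb"))
A=cv2.resize(a[0]["img"][185:335,255:435],None,fx=4,fy=4,interpolation=cv2.INTER_CUBIC)[:, :]
B=cv2.resize(a[1]["img"][160:310,255:425],None,fx=4,fy=4,interpolation=cv2.INTER_CUBIC)
A=cv2.resize(A,(400,333));B=cv2.resize(B,(400,353))
o=np.zeros((353,800,3),np.uint8);o[:333,:400]=A;o[:,400:]=B
cv2.imwrite("pics/crop.png",o)
# depth-based points
for c,ps in((a[0],[(362,273),(358,312),(302,233),(315,205),(310,250)]),(a[1],[(384,192),(380,228),(333,252),(300,237),(360,255)])):
    print(pts(c,ps).round(0).tolist())
# height band point cloud near key from both cams
for c in a:
    v,u=np.mgrid[0:400,0:640]; uv=np.c_[u.ravel(),v.ravel()]; ok=c["range_z"].ravel()>0
    uv=uv[ok];P=pts(c,uv)
    k=pts(c,[(362,273)] if c is a[0] else [(384,192)])[0]
    m=(np.hypot(*(P-k)[:,:2].T)<60)
    dark=c["img"][uv[:,1],uv[:,0]].max(1)<75
    for lo,hi in((70,78),(80,128),(3,9)):
        q=P[m&dark&(P[:,2]>lo)&(P[:,2]<hi)]; 
        if len(q): print(lo,len(q),q.mean(0).round(1),q.min(0).round(),q.max(0).round())
    # safe top
    k=pts(c,[(302,233)] if c is a[0] else [(333,252)])[0]
    m=(np.hypot(*(P-k)[:,:2].T)<170)&(P[:,2]>74)&(P[:,2]<88)
    q=P[m][:,:2].astype(np.float32); print("safe",len(q),cv2.minAreaRect(q))
E
```

```text
[[381.0, -305.0, 106.0], [370.0, -311.0, 5.0], [434.0, -133.0, 81.0], [537.0, -102.0, 77.0], [401.0, -175.0, 80.0]]
[[378.0, -300.0, 124.0], [373.0, -293.0, 4.0], [431.0, -140.0, 62.0], [508.0, -133.0, 81.0], [388.0, -201.0, -2.0]]
70 37 [ 370.1 -313.    74.3] [ 359. -329.   70.] [ 388. -291.   78.]
80 311 [ 372.7 -310.   104.3] [ 365. -329.   80.] [ 383. -290.  127.]
3 211 [ 373.4 -318.3    5.7] [ 338. -334.    3.] [ 404. -299.    8.]
safe 2959 ((462.29046630859375, -180.60623168945312), (243.90350341796875, 160.83792114257812), 83.33716583251953)
70 52 [ 381.7 -296.6   74.2] [ 359. -323.   70.] [ 406. -278.   78.]
80 230 [ 375.  -298.1  107.6] [ 364. -325.   80.] [ 387. -280.  127.]
3 162 [ 370.  -306.2    6. ] [ 336. -337.    3.] [ 418. -262.    9.]
safe 3722 ((460.76959228515625, -182.1912841796875), (262.1527099609375, 158.9622802734375), 82.68895721435547)
```

View pics/crop.png

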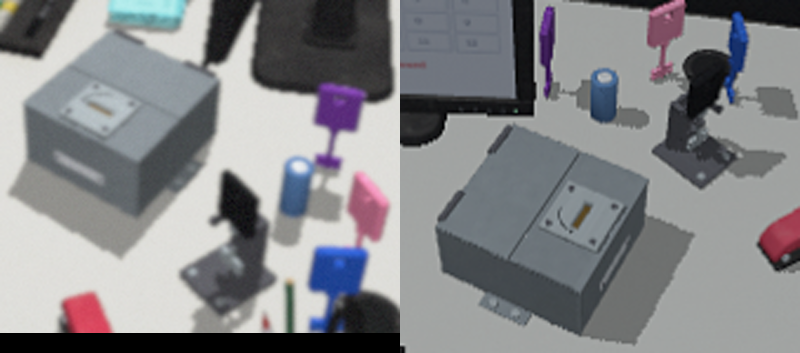

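The crop confirms the black key hangs on the dark stand, and the coloured look-alikes stand elsewhere. Next I measure the yaws roughly and get the wrist camera's mounting.

```bash
python3 - <<'E'
from h import *
import pickle
from scipy.spatial.transform import Rotation as Ro
a=pickle.load(open("a.pkl","rb"))
def box(c,mask,z,seed):
    n,l=cv2.connectedComponents(mask.astype(np.uint8)); k=l[seed[1],seed[0]]
    if k==0: print("seed miss");return
    v,u=np.nonzero(l==k); P=plane(c,np.c_[u,v],z)[:,:2].astype(np.float32)
    print(seed,len(P),cv2.minAreaRect(P))
for c,pl,st,lid in((a[0],(296,236),(350,312),(325,215)),(a[1],(341,250),(392,226),(305,243))):
    g=c["img"].max(2).astype(int)
    print("plate",g[pl[1],pl[0]],"stand",g[st[1],st[0]],"lid",g[lid[1],lid[0]])
    box(c,(g>150),84,pl); box(c,g<100,6,st)
print("slot scene",plane(a[0],[(255+97/400*180,185+106/333*150)],84),"side",plane(a[1],[(255+181/400*170,160+216/353*150)],84))
# lid seam & edges from crop: side view corners of top
cr=lambda x,y:(255+(x-400)/400*170,160+y/353*150)
for n,x,y in(("hingeL",440,222),("hingeR",508,127),("frontR",648,180),("frontL",583,283),("seamL",512,262),("seamR",580,155)): print(n,plane(a[1],[cr(x,y)],80).round(0))
for n,x,y in(("mon edge bot side",532,110),):print(plane(a[1],[cr(x,y)],104).round(0))
print("mon",pts(a[0],[(360,170),(372,120),(355,195)]).round(0).tolist())
w=cap("wrist"); s=ctrl.observe(); R=np.array(s["tcp_rot"]); print("cam in tool",(R.T@(w["position"]-s["position"])).round(1),(R.T@w["orientation"]).round(3).tolist(),w["K"].round(0).tolist())
E
```

```text
plate 198 stand 105 lid 161
(296, 236) 70968 ((605.9102172851562, 49.8304443359375), (1256.8697509765625, 966.6995239257812), 14.963506698608398)
seed miss
plate 144 stand 81 lid 127
seed miss
(392, 226) 1092 ((382.86248779296875, -357.860595703125), (86.78247833251953, 197.836181640625), 6.967556953430176)
slot scene [[ 428.09524327 -128.40094959   84.        ]] side [[ 427.48580838 -124.73307549   84.        ]]
hingeL [[542. -66.  80.]]
hingeR [[ 538. -194.   80.]]
frontR [[ 389. -192.   80.]]
frontL [[397. -63.  80.]]
seamL [[463. -56.  80.]]
seamR [[ 459. -192.   80.]]
[[ 516. -205.  104.]]
mon [[518.0, -218.0, 231.0], [525.0, -229.0, 343.0], [518.0, -212.0, 165.0]]
cam in tool [ 7.860e+01  1.000e-01 -1.424e+02] [[0.001, -0.952, -0.305], [1.0, 0.001, 0.001], [-0.001, -0.305, 0.952]] [[354.0, 0.0, 317.0], [0.0, 354.0, 201.0], [0.0, 0.0, 1.0]]
```

step_arm(moves=[[-32.5, -32.2, -1, 0, 0, 60, 8.5], [-32.5, -32.2, -1, 0, 0, 60, 8.5], [-32.5, -32.2, -1, 0, 0, 60, 8.5], [-32.5, -32.2, -1, 0, 0, 60, 8.5], [-32.5, -32.2, -1, 0, 0, 60, 8.5], [-32.5, -32.2, -1, 0, 0, 60, 8.5], [-32.5, -32.2, -1, 0, 0, 60, 8.5], [-32.5, -32.2, -1, 0, 0, 60, 8.5]])

```text
t: 1.15
position: [419.2, 146.2, 241.6]
tcp_rot: [[-0.112, 0.994, 0.001], [0.994, 0.112, -0.0], [-0.0, 0.001, -1.0]]
wrist_force: [-0.4, 0.6, -0.0]
finger_gap: 84.9
gripper_force: 0.0
```

step_arm(moves=[[-42.4, -9, 0, 0, 0, 11, 8.5], [-42.4, -9, 0, 0, 0, 11, 8.5], [-42.4, -9, 0, 0, 0, 11, 8.5], [-42.4, -9, 0, 0, 0, 11, 8.5], [-42.4, -9, 0, 0, 0, 11, 8.5], [-42.4, -9, 0, 0, 0, 11, 8.5], [-42.4, -9, 0, 0, 0, 11, 8.5], [-42.4, -9, 0, 0, 0, 11, 8.5]])

```text
t: 2.15
position: [377.0, -286.0, 241.4]
tcp_rot: [[0.081, 0.997, -0.001], [0.997, -0.081, -0.003], [-0.003, -0.0, -1.0]]
wrist_force: [0.6, 1.1, -0.5]
finger_gap: 84.8
gripper_force: 0.0
```

```bash
python3 - <<'E'
from h import *
import pickle
w=cap("wrist"); pickle.dump(w,open("w1.pkl","wb")); cv2.imwrite("pics/w1.png",w["img"])
s=ctrl.observe(); print(np.round(s["position"],1),np.round(s["tcp_rot"],3).tolist(),s["t"])
E
```

```text
[ 377.7 -283.4  241.1] [[0.079, 0.997, -0.001], [0.997, -0.079, -0.001], [-0.001, -0.001, -1.0]] 2.2
```

View pics/w1.png

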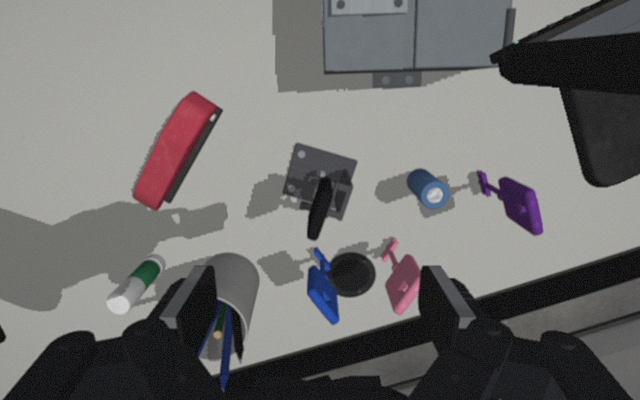

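The wrist view shows the stand base with corners about (297,143), (357,160), (343,220) and (283,200). The black key head runs from (322,180) to (314,240), the pen cup is at (230,300), and a black disc is at (352,272). I measure base, head and obstacle heights from these.

```bash
cat >> h.py <<'E'
def cloud(c,roi):
    u0,v0,u1,v1=roi; v,u=np.mgrid[v0:v1,u0:u1]; uv=np.c_[u.ravel(),v.ravel()]
    return uv,pts(c,uv),c["img"][uv[:,1],uv[:,0]].astype(int)
def rect(P):
    (c,(w,h),a)=cv2.minAreaRect(P[:,:2].astype(np.float32)); return np.round(c,1),np.round([w,h,a],1)
E
python3 - <<'E'
from h import *
import pickle
w=pickle.load(open("w1.pkl","rb"))
uv,P,g=cloud(w,(270,125,375,250)); dark=g.max(1)<120
m=(P[:,2]>2)&(P[:,2]<10)&dark; print("base range",rect(P[m]))
print("base plane6",rect(plane(w,uv[m],6)))
for lo,hi in((66,80),(80,100),(100,118),(118,140)):
    m=(P[:,2]>lo)&(P[:,2]<hi); q=P[m]
    if m.sum()>5: print(lo,m.sum(),rect(q),q[:,2].max().round(1),uv[m].min(0),uv[m].max(0))
print("corners",plane(w,[(297,143),(357,160),(343,220),(283,200)],6).round(1).tolist())
for n,roi in(("disc",(330,250,376,298)),("cup",(170,230,262,390)),("blue",(305,248,342,325))):
    uv,P,g=cloud(w,roi); m=P[:,2]>20; q=P[m]
    if len(q): print(n,q.min(0).round(),q.max(0).round(),q.mean(0).round())
E
```

```text
base range (array([ 367.3, -327.6]), array([114.9,  69.3,  68.7]))
base plane6 (array([ 367.3, -327.2]), array([114.7,  69. ,  68.7]))
66 728 (array([ 383.3, -304.1]), array([39.3, 42. , 68.6])) 80.0 [300 174] [353 220]
80 145 (array([ 374.1, -299.8]), array([40.3,  8.4, 54.4])) 99.9 [308 177] [331 221]
100 164 (array([ 373.9, -300.2]), array([41.2,  8. , 54.9])) 118.0 [307 183] [332 231]
118 672 (array([ 377.2, -303.7]), array([43.3, 10.2, 67.3])) 126.4 [307 189] [332 240]
corners [[357.0, -262.4, 6.0], [420.0, -285.9, 6.0], [400.8, -354.1, 6.0], [335.1, -324.7, 6.0]]
disc [ 380. -416.   59.] [ 387. -207.  384.] [ 383. -394.   91.]
cup [ 223. -570.   20.] [ 383. -207.  384.] [ 310. -345.  191.]
blue [ 359. -419.   20.] [ 387. -207.  384.] [ 373. -393.   92.]
```

```bash
python3 - <<'E'
from h import *
import pickle
a=pickle.load(open("a.pkl","rb"))
for c,roi in((a[0],(350,300,440,400)),(a[1],(390,150,470,225))):
    uv,P,g=cloud(c,roi)
    for lo,hi in((60,100),(100,150),(150,260)):
        q=P[(P[:,2]>lo)&(P[:,2]<hi)&(P[:,0]<420)]
        d=np.hypot(*(q[:,:2]-[377,-304]).T)
        if len(q): print(lo,len(q),q.min(0).round(),q.max(0).round(),"near",np.sort(d)[:5].round())
s=ctrl.observe(); R=np.array(s["tcp_rot"]); print((R.T@(np.array([377,-303.7,160])-s["position"])/10).round(2),s["position"])
E
```

```text
60 1871 [ 163. -463.   60.] [ 384. -383.  100.] near [80. 81. 81. 82. 82.]
100 756 [ 212. -463.  100.] [ 380. -385.  150.] near [82. 84. 85. 86. 86.]
150 22 [ 213. -431.  150.] [ 292. -388.  154.] near [120. 121. 122. 123. 123.]
60 861 [ 220. -543.   60.] [ 385. -305.  100.] near [15. 16. 17. 17. 17.]
100 423 [ 215. -457.  100.] [ 384. -310.  150.] near [12. 12. 13. 13. 13.]
150 7 [ 218. -425.  150.] [ 289. -384.  154.] near [120. 121. 121. 123. 123.]
[-2.02  0.1   8.11] [ 377.65059791 -283.37715337  241.07485937]
```

step_arm(moves=[[-2.0, 0.1, 4, 0, 0, 9, 5], [-2.0, 0.1, 8.5, 0, 0, 18.2, 5], [-2.0, 0.1, 8.5, 0, 0, 18.2, 5], [-2.0, 0.1, 8.5, 0, 0, 18.2, 5]])

```text
t: 2.7
position: [378.9, -301.1, 157.4]
tcp_rot: [[0.378, 0.926, 0.001], [0.926, -0.378, 0.0], [0.0, 0.001, -1.0]]
wrist_force: [0.1, -0.6, 0.3]
finger_gap: 50.3
gripper_force: 0.0
```

```bash
python3 - <<'E'
from h import *
import pickle
w=cap("wrist"); pickle.dump(w,open("w2.pkl","wb")); cv2.imwrite("pics/w2.png",w["img"])
s=ctrl.observe(); print(np.round(s["position"],1),np.round(s["tcp_rot"],3).tolist(),s["t"])
uv,P,g=cloud(w,(150,0,500,400))
R=np.array(s["tcp_rot"])
L=(P-np.array([377,-303.7,0])); ax=R[:,1]; ay=R[:,0]
near=(np.hypot(L[:,0],L[:,1])<60)
for lo,hi in((66,72),(72,80),(85,118),(118,130)):
    m=near&(P[:,2]>lo)&(P[:,2]<hi); q=P[m]
    if m.sum()>5: print(lo,m.sum(),rect(q),"along x",(L[m]@ax).min().round(1),(L[m]@ax).max().round(1),"y",(L[m]@ay).min().round(1),(L[m]@ay).max().round(1),uv[m].min(0),uv[m].max(0))
E
```

```text
[ 379.3 -301.4  157.8] [[0.378, 0.926, 0.002], [0.926, -0.378, -0.0], [0.0, 0.002, -1.0]] 2.75
66 87 (array([ 384.4, -301.4]), array([29. , 41. , 68.8])) along x -14.2 26.3 y -9.9 19.8 [295 183] [355 226]
72 1304 (array([ 383.7, -303.8]), array([37.7, 42. , 68. ])) along x -14.6 27.5 y -16.4 21.3 [294 186] [356 238]
85 274 (array([ 384.9, -285.5]), array([ 3.9, 10. , 66.7])) along x -4.4 5.6 y 17.8 21.8 [308 188] [326 210]
118 1335 (array([ 377.3, -303.8]), array([43.4,  9.8, 67.5])) along x -4.4 5.6 y -21.6 21.8 [308 205] [326 280]
```

View pics/w2.png

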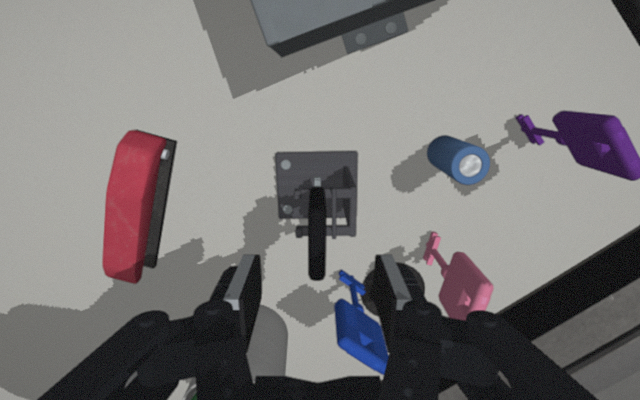

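The view shows the key head, vertical at (317,232), aligned with the tool's x and midway between the fingers. The prongs and post are to its right.

step_arm(moves=[[-0.2, -0.1, 3.5, 0, 0, 0, 5], [-0.2, -0.1, 5, 0, 0, 0, 5], [-0.2, -0.1, 5, 0, 0, 0, 5], [-0.2, -0.1, 5, 0, 0, 0, 5]])

```text
t: 3.25
position: [377.1, -303.5, 107.3]
tcp_rot: [[0.382, 0.924, 0.001], [0.924, -0.382, -0.001], [0.0, 0.001, -1.0]]
wrist_force: [-0.4, 0.0, 0.4]
finger_gap: 50.0
gripper_force: 0.0
```

```bash
cat >> h.py <<'E'
def st():
    s=ctrl.observe(); R=np.array(s["tcp_rot"])
    print("t",round(s["t"],2),"p",np.round(s["position"],1),"az_y",round(float(np.degrees(np.arctan2(R[1,1],R[0,1]))),2),"zt",R[:,2].round(4),"F",np.round(s["wrist_force"],1),"M",np.round(s["torque"],3),"gap",round(s["finger_gap"],1),"g",round(s["gripper_force"],1))
    return s,R
def to(p):
    s,R=st(); print("tool cm",(R.T@(np.array(p,float)-s["position"])/10).round(2))
E
python3 -c "
from h import *
to([377.3,-303.8,86])"
```

```text
t 3.25 p [ 377.1 -303.5  107.3] az_y -22.43 zt [ 1.3e-03 -5.0e-04 -1.0e+00] F [-0.4  0.   0.4] M [0.007 0.036 0.042] gap 50.0 g 0.0
tool cm [-0.02  0.03  2.13]
```

step_arm(moves=[[0, 0.03, 1.2, 0, 0, 0, 5], [0, 0.03, 2.1, 0, 0, 0, 5], [0, 0.03, 2.1, 0, 0, 0, 5], [0, 0.03, 2.1, 0, 0, 0, 0.5], [0, 0.03, 2.1, 0, 0, 0, 0.5], [0, 0.03, 2.1, 0, 0, 0, 0.5], [0, 0.03, 2.1, 0, 0, 0, 0.5], [0, 0.03, 2.1, 0, 0, 0, 0.5]], squeeze=60)

```text
t: 4.25
position: [376.8, -303.2, 85.5]
tcp_rot: [[0.382, 0.924, 0.0], [0.924, -0.382, -0.0], [0.0, 0.0, -1.0]]
wrist_force: [-1.5, 0.3, 4.7]
finger_gap: 9.3
gripper_force: 59.1
```

```bash
python3 -c "
from h import *
st()"
```

```text
t 4.25 p [ 376.8 -303.2   85.5] az_y -22.46 zt [ 3.e-04 -0.e+00 -1.e+00] F [-1.5  0.3  4.7] M [ 0.074  0.356 -0.042] gap 9.3 g 59.1
```

step_arm(moves=[[0, 0, -0.6, 0, 0, 0, 0.5], [0, 0, -1.3, 0, 0, 0, 0.5], [0, 0, -1.3, 0, 0, 0, 0.5], [0, -2, -1.3, 0, 0, 0, 0.5], [0, -4, -1.3, 0, 0, 0, 0.5], [0, -6, -1.3, 0, 0, 0, 0.5], [0, -7, -1.3, 0, 0, 0, 0.5], [0, -7, -1.3, 0, 0, 0, 0.5]])

```text
t: 5.25
position: [312.1, -276.2, 98.4]
tcp_rot: [[0.382, 0.924, 0.001], [0.924, -0.382, 0.0], [0.001, 0.0, -1.0]]
wrist_force: [0.4, 0.4, 0.2]
finger_gap: 9.5
gripper_force: 58.5
```

step_arm(moves=[[0, 0, -3, 0, 0, 0, 0.5], [0, -1, -8, 0, 0, 0, 0.5], [0, -1, -10, 0, 0, 0, 0.5], [0, -1, -10, 0, 0, 0, 0.5]])

```text
t: 5.75
position: [304.8, -273.1, 199.7]
tcp_rot: [[0.38, 0.925, 0.005], [0.925, -0.38, -0.001], [0.001, 0.004, -1.0]]
wrist_force: [0.2, -0.6, -1.4]
finger_gap: 9.7
gripper_force: 58.7
```

```bash
python3 - <<'E'
from h import *
import pickle
w=cap("wrist"); pickle.dump(w,open("w3.pkl","wb")); s=cap("side"); pickle.dump(s,open("s3.pkl","wb"))
o=np.zeros((400,800,3),np.uint8); o[:]=w["img"][:, :640].__getitem__((slice(None),slice(0,640))).repeat(1,0)[:, :640].copy().__class__((400,800,3),np.uint8) if False else 0
A=cv2.resize(w["img"],(480,300)); B=cv2.resize(s["img"][120:330,250:474],(320,300)); cv2.imwrite("pics/w3.png",np.hstack([A,B]))
S,R=st()
k=np.array([377,-303.7,0]); uv,P,g=cloud(w,(0,0,640,400)); L=P-k; ax,ay=R[:,1],R[:,0]
near=np.hypot(L[:,0],L[:,1])<60
for lo,hi in((3,9),(60,71),(71,76.5),(76.5,90)):
    m=near&(P[:,2]>lo)&(P[:,2]<hi)&(g.max(1)<130)
    if m.sum()>5:
        x,y=L[m]@ax,L[m]@ay
        print(lo,m.sum(),rect(P[m]),"x",np.percentile(x,[1,50,99]).round(1),"y",np.percentile(y,[1,50,99]).round(1))
        if lo==71:
            print(np.histogram(y[x<8],bins=np.arange(-22,24,2)))
E
```

```text
t 5.85 p [ 303.5 -272.3  198.1] az_y -22.39 zt [ 7.e-04  1.e-04 -1.e+00] F [ 0.2  0.6 -1.4] M [ 0.003  0.016 -0.059] gap 9.3 g 58.7
3 3420 (array([ 377. , -302.3]), array([59.8, 69. , 68.6])) x [-34.4  -5.9  31.6] y [-27.4   5.3  30.6]
60 159 (array([ 383.8, -301.6]), array([29.8, 39.1, 67.2])) x [-13.2  21.8  24.6] y [-9.8  3.  19.3]
71 1017 (array([ 382.7, -305. ]), array([35.9, 41.2, 69. ])) x [-14.7   9.6  26.1] y [-15.2   2.5  18.6]
(array([ 0,  0,  0, 29, 59, 52, 80,  0,  0,  0,  0,  0,  0,  0,  0,  0, 21,
       51, 61, 74, 33,  0]), array([-22, -20, -18, -16, -14, -12, -10,  -8,  -6,  -4,  -2,   0,   2,
         4,   6,   8,  10,  12,  14,  16,  18,  20,  22]))
76.5 254 (array([ 379.6, -302.9]), array([35.3, 35.7, 65.6])) x [-14.9  10.1  12.6] y [-15.3   3.4  18.3]
```

View pics/w3.png

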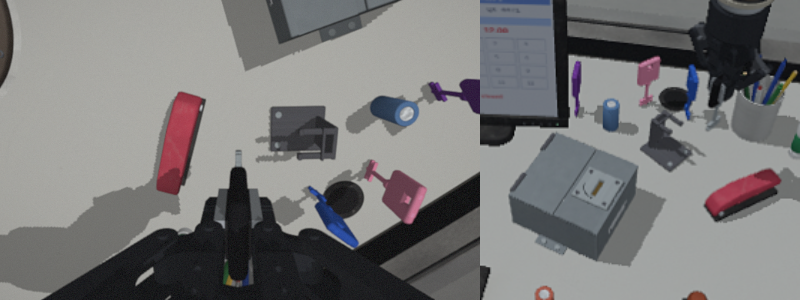

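The key is in the gripper and the stand is empty with its prongs visible. I keep the stand geometry for the return and go to look at the keyhole.

step_arm(moves=[[6, -0.4, -1.7, 0, 0, -10, 0.5], [12.9, -0.8, -1.7, 0, 0, -20.4, 0.5], [12.9, -0.8, -1.7, 0, 0, -20.4, 0.5], [12.9, -0.8, -1.7, 0, 0, -20.4, 0.5], [12.9, -0.8, -1.7, 0, 0, -20.4, 0.5]])

```text
t: 6.48
position: [344.1, -151.5, 214.9]
tcp_rot: [[0.039, 0.999, -0.001], [0.999, -0.039, -0.001], [-0.001, -0.001, -1.0]]
wrist_force: [-0.3, -0.4, -0.5]
finger_gap: 9.3
gripper_force: 58.7
```

```bash
python3 - <<'E'
from h import *
import pickle
w3=pickle.load(open("w3.pkl","rb"))
# stand lips
az=np.radians(-21.3); ax=np.array([np.cos(az),np.sin(az),0]); ay=np.array([-ax[1],ax[0],0]); k=np.array([377,-303.7,0])
uv,P,g=cloud(w3,(300,100,480,260)); L=P-k; x,y=L@ax,L@ay
for lo,hi in((73,76),(76.5,81)):
    m=(P[:,2]>lo)&(P[:,2]<hi)&(np.hypot(L[:,0],L[:,1])<45)&(abs(y-1.6)<20)
    print(lo,"x",np.histogram(x[m],bins=np.arange(-18,30,2)),"y",np.histogram(y[m],bins=np.arange(-20,22,2))[0])
w=cap("wrist"); pickle.dump(w,open("w4.pkl","wb"))
s,R=st()
cv2.imwrite("pics/w4.png",w["img"])
E
```

```text
73 x (array([  0,  15,   7,   7,  26,  41,  41,  39,  44,  40,  43,  42,  39,
        74,  14,  14,  33,  41,  36,  57, 115,  94,  27]), array([-18, -16, -14, -12, -10,  -8,  -6,  -4,  -2,   0,   2,   4,   6,
         8,  10,  12,  14,  16,  18,  20,  22,  24,  26,  28])) y [  0   4  61  93  93  92  19  20  17  18  20  21  18  16  22  36 100  99
 112  28]
76.5 x (array([  0,  16,  39,  39,   2,   0,   0,   0,   0,   0,   0,   0,   0,
        31, 112,  16,   0,   0,   0,   1,   0,   0,   0]), array([-18, -16, -14, -12, -10,  -8,  -6,  -4,  -2,   0,   2,   4,   6,
         8,  10,  12,  14,  16,  18,  20,  22,  24,  26,  28])) y [ 0  1 17 21 23 16 13 11  7  7 10  7 11  8  8 12 26 25 25  8]
t 6.53 p [ 344.1 -151.5  214.9] az_y -2.23 zt [-1.1e-03 -5.0e-04 -1.0e+00] F [ 0.  -0.8 -0.7] M [-0.006  0.03   0.055] gap 9.6 g 58.7
```

View pics/w4.png

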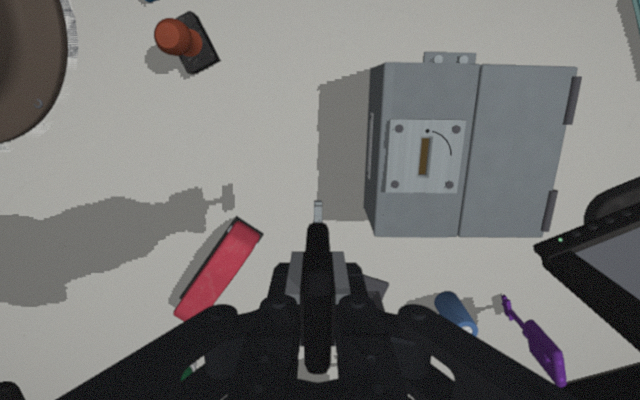

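The view shows the lock plate at (426,157) with the brown slot from about (427,137) to (423,177). The key nose is at (318,203).

```bash
cat >> h.py <<'E'
def keyhole(w,roi,show=True):
    u0,v0,u1,v1=roi
    im=w["img"][v0:v1,u0:u1].astype(int)
    hsv=cv2.cvtColor(w["img"][v0:v1,u0:u1],cv2.COLOR_BGR2HSV)
    br=((im[...,2]-im[...,0])>25).astype(np.uint8)   # brown slot
    n,l,stt,ce=cv2.connectedComponentsWithStats(br); i=1+np.argmax(stt[1:,4])
    v,u=np.nonzero(l==i); uv=np.c_[u+u0,v+v0]
    r=cv2.minAreaRect(uv.astype(np.float32)); print("slot px",r)
    P=plane(w,uv,84); print("slot",rect(P))
    return uv
E
python3 - <<'E'
from h import *
import pickle
w=pickle.load(open("w4.pkl","rb"))
keyhole(w,(385,118,470,195))
uv,P,g=cloud(w,(380,110,475,200))
m=(P[:,2]>82)&(P[:,2]<88); print("z hist",np.histogram(P[:,2],bins=[50,60,70,76,78,80,82,83,84,85,86,88,92])); print("plate",m.sum(),rect(P[m]))
uv,P,g=cloud(w,(360,50,600,240)); m=(P[:,2]>76)&(P[:,2]<90); print("top",rect(P[m]))
# key
s=ctrl.observe(); R=np.array(s["tcp_rot"]); p=s["position"]
uv,P,g=cloud(w,(295,190,345,390)); L=(P-p)@R
for lo,hi in((-45,-30),(-20,-11),(-10,20),(45,58),(58,75)):
    m=(L[:,2]>lo)&(L[:,2]<hi)&(abs(L[:,1])<18)
    if m.sum(): q=L[m]; print(lo,m.sum(),"x",np.percentile(q[:,0],[1,50,99]).round(1),"y",np.percentile(q[:,1],[1,50,99]).round(1),"z",np.percentile(q[:,2],[1,50,99]).round(1),uv[m].min(0),uv[m].max(0))
E
```

```text
slot px ((423.4337158203125, 155.94607543945312), (6.067781925201416, 34.60531997680664), 5.440331935882568)
slot (array([ 427.9, -126.9]), array([26.9,  4.7, 87.3]))
z hist (array([  27,  135,  151,   86, 1853, 1246,  586, 2232, 1828,  346,   25,
          0]), array([50, 60, 70, 76, 78, 80, 82, 83, 84, 85, 86, 88, 92]))
plate 5017 (array([ 426.8, -129.8]), array([65.8, 63. , 88.1]))
top (array([ 469. , -129.4]), array([140.4, 152.7,  87.4]))
-45 4073 x [-20.6   5.3  21. ] y [-7.4  0.1  8.5] z [-44.5 -38.6 -30.6] [295 259] [344 374]
-20 488 x [10.9 12.3 21.3] y [-9.1  0.9 10.5] z [-19.9 -15.6 -11.1] [295 236] [344 270]
-10 504 x [11.  20.  21.3] y [-9.5  0.2 10.9] z [-9.9 -4.7  7.2] [295 222] [344 258]
45 149 x [ 3.5  8.8 13.2] y [-2.1  0.3  2.6] z [51.8 52.9 55. ] [314 205] [322 221]
58 41 x [ 0.4 12.7 13.1] y [-2.2  0.3  2.8] z [59.9 61.4 65. ] [314 200] [322 221]
```

step_arm(moves=[[1.4, 4.2, 0, 0, 0, 0.4, 0.5], [2.74, 8.36, 2, 0, 0, 0.4, 0.5], [2.74, 8.36, 5.4, 0, 0, 0.4, 0.5], [2.74, 8.36, 5.4, 0, 0, 0.4, 0.5], [2.74, 8.36, 5.4, 0, 0, 0.4, 0.5], [2.74, 8.36, 5.4, 0, 0, 0.4, 0.5]])

```text
t: 7.28
position: [429.7, -126.4, 162.6]
tcp_rot: [[0.044, 0.999, 0.002], [0.999, -0.044, 0.001], [0.001, 0.002, -1.0]]
wrist_force: [-0.2, -0.8, -0.2]
finger_gap: 9.4
gripper_force: 58.7
```

```bash
python3 - <<'E'
from h import *
import pickle
to([428.7,-127.4,161])
w=cap("wrist"); pickle.dump(w,open("w5.pkl","wb")); c=cap("side"); sc=cap("scene")
q=proj(c,[(428.7,-127.4,100)])[0].astype(int); q2=proj(sc,[(428.7,-127.4,100)])[0].astype(int)
B=cv2.resize(c["img"][q[1]-40:q[1]+35,q[0]-50:q[0]+50],(400,300),interpolation=cv2.INTER_CUBIC)
C=cv2.resize(sc["img"][q2[1]-40:q2[1]+35,q2[0]-50:q2[0]+50],(400,300),interpolation=cv2.INTER_CUBIC)
A=cv2.resize(w["img"][80:280,220:420],(600,600))[:300]
A=cv2.resize(w["img"][100:250,200:400],(400,300),interpolation=cv2.INTER_CUBIC)
cv2.imwrite("pics/w5.png",np.vstack([np.hstack([A,B]),np.hstack([C,C*0])]))
E
```

```text
t 7.28 p [ 429.7 -126.4  162.6] az_y -2.51 zt [ 2.4e-03  8.0e-04 -1.0e+00] F [-0.2 -0.8 -0.2] M [ 0.03  -0.008 -0.03 ] gap 9.4 g 58.7
tool cm [-0.1  -0.1   0.15]
```

View pics/w5.png

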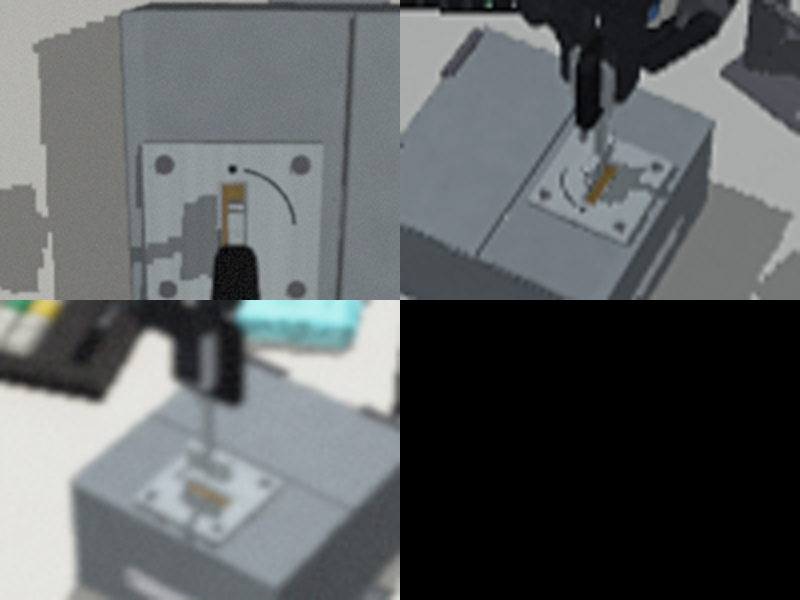

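The crop shows the key bit at about (318,210) just above the slot, about 1 px to the +x side. That agrees with the 1 mm that is still to go.

```bash
python3 - <<'E'
from h import *
import pickle
w=pickle.load(open("w5.pkl","rb"))
print("slot edges L,R,top",plane(w,[(310.5,200),(323,200),(317,191)],84).round(1).tolist())
print("plate L,R,top",plane(w,[(271.5,200),(361.5,200),(317,171.5)],84).round(1).tolist())
to([428.7,-127.4,161])
E
```

```text
slot edges L,R,top [[425.7, -117.7, 84.0], [433.9, -118.1, 84.0], [430.2, -111.8, 84.0]]
plate L,R,top [[400.1, -116.6, 84.0], [459.1, -119.2, 84.0], [430.8, -98.8, 84.0]]
t 7.42 p [ 429.7 -125.9  162.2] az_y -2.45 zt [ 0.002  0.001 -1.   ] F [ 0.6 -0.7 -0.1] M [-0.06   0.043 -0.001] gap 9.4 g 58.7
tool cm [-0.15 -0.09  0.12]
```

step_arm(moves=[[-0.13, -0.07, 0, 0, 0, 0.2, 0.5], [-0.13, -0.07, 0, 0, 0, 0.2, 0.5], [-0.13, -0.07, 0.5, 0, 0, 0.2, 0.5], [-0.13, -0.07, 0.9, 0, 0, 0.2, 0.5], [-0.13, -0.07, 0.9, 0, 0, 0.2, 0.5]])

```text
t: 8.05
position: [428.2, -127.2, 151.8]
tcp_rot: [[0.046, 0.999, -0.001], [0.999, -0.046, -0.0], [-0.0, -0.001, -1.0]]
wrist_force: [0.1, 0.0, -0.0]
finger_gap: 8.9
gripper_force: 58.7
```

```bash
python3 -c "
from h import *
to([428.9,-127.2,140])"
```

```text
t 8.05 p [ 428.2 -127.2  151.8] az_y -2.66 zt [-9.e-04 -2.e-04 -1.e+00] F [ 0.1  0.  -0. ] M [ 0.003 -0.035 -0.007] gap 8.9 g 58.7
tool cm [0.   0.07 1.18]
```

step_arm(moves=[[0, 0.04, 0.2, 0, 0, 0, 0.5], [0, 0.04, 0.4, 0, 0, 0, 0.5], [0, 0.04, 0.6, 0, 0, 0, 0.5], [0, 0.04, 0.6, 0, 0, 0, 0.5]])

```text
t: 8.55
position: [428.8, -127.2, 146.1]
tcp_rot: [[0.046, 0.999, -0.0], [0.999, -0.046, -0.0], [-0.0, -0.0, -1.0]]
wrist_force: [0.3, -0.1, -0.4]
finger_gap: 9.3
gripper_force: 58.7
```

```bash
python3 -c "
from h import *
to([428.9,-127.2,124.5])"
```

```text
t 8.55 p [ 428.8 -127.2  146.1] az_y -2.65 zt [-3.e-04 -0.e+00 -1.e+00] F [ 0.3 -0.1 -0.4] M [-0.048  0.059 -0.   ] gap 9.3 g 58.7
tool cm [0.   0.01 2.16]
```

step_arm(moves=[[0, 0.01, 0.3, 0, 0, 0, 0.5], [0, 0.01, 0.6, 0, 0, 0, 0.5], [0, 0.01, 0.9, 0, 0, 0, 0.5], [0, 0.01, 1.2, 0, 0, 0, 0.5], [0, 0.01, 1.5, 0, 0, 0, 0.5], [0, 0.01, 1.5, 0, 0, 0, 0.5]])

```text
t: 9.3
position: [428.8, -127.2, 131.1]
tcp_rot: [[0.046, 0.999, -0.0], [0.999, -0.046, -0.0], [-0.0, -0.0, -1.0]]
wrist_force: [-0.0, 0.3, -0.8]
finger_gap: 9.5
gripper_force: 58.7
```

step_arm(moves=[[0, 0, 0.2, 0, 0, 0, 0.5], [0, 0, 0.4, 0, 0, 0, 0.5], [0, 0, 0.55, 0, 0, 0, 0.5], [0, 0, 0.65, 0, 0, 0, 0.5], [0, 0, 0.65, 0, 0, 0, 0.5]])

```text
t: 9.93
position: [429.0, -127.2, 124.7]
tcp_rot: [[0.046, 0.999, -0.0], [0.999, -0.046, 0.0], [-0.0, -0.0, -1.0]]
wrist_force: [-0.1, 0.4, -0.2]
finger_gap: 9.2
gripper_force: 58.7
```

```bash
python3 -c "
from h import *
to([428.9,-127.2,124.5])"
```

```text
t 9.93 p [ 429.  -127.2  124.7] az_y -2.65 zt [-1.e-04  0.e+00 -1.e+00] F [-0.1  0.4 -0.2] M [-0.006  0.003  0.057] gap 9.2 g 58.7
tool cm [ 0.   -0.01  0.02]
```

step_arm(moves=[[0, 0, 0.05, 0, 0, 0, 0.5], [0, 0, 0.1, 0, 0, 0, 0.5], [0, 0, 0.1, 0, 0, 0, 0.5]])

```text
t: 10.3
position: [429.3, -127.3, 124.3]
tcp_rot: [[0.046, 0.999, 0.001], [0.999, -0.046, 0.0], [0.0, 0.001, -1.0]]
wrist_force: [-1.9, 0.8, 7.3]
finger_gap: 9.4
gripper_force: 60.2
```

```bash
python3 -c "
from h import *
st()"
```

```text
t 10.3 p [ 429.3 -127.3  124.3] az_y -2.66 zt [ 6.e-04  4.e-04 -1.e+00] F [-1.9  0.8  7.3] M [ 0.108  0.529 -0.032] gap 9.4 g 60.2
```

The key stands on the floor of the lock (7 N), which is full depth. Now I turn it clockwise, starting with a safe 36°.

step_arm(moves=[[0, 0, -0.04, 0, 0, 5, 0.5], [0, 0, -0.04, 0, 0, 10, 0.5], [0, 0, -0.04, 0, 0, 16, 0.5], [0, 0, -0.04, 0, 0, 22, 0.5], [0, 0, -0.04, 0, 0, 28, 0.5], [0, 0.01, -0.04, 0, 0, 34, 0.5], [0, 0.01, -0.04, 0, 0, 36, 0.5], [0, 0.01, -0.04, 0, 0, 36, 0.5]])

```text
t: 11.3
position: [429.4, -127.3, 124.4]
tcp_rot: [[0.623, 0.782, 0.001], [0.782, -0.623, -0.0], [0.0, 0.001, -1.0]]
wrist_force: [0.6, 0.1, 5.1]
finger_gap: 9.2
gripper_force: 59.5
```

```bash
python3 -c "
from h import *
st()"
```

```text
t 11.3 p [ 429.4 -127.3  124.4] az_y -38.57 zt [ 5.e-04 -2.e-04 -1.e+00] F [0.6 0.1 5.1] M [ 0.008 -0.026  0.011] gap 9.2 g 59.5
```

step_arm(moves=[[0, 0, 0, 0, 0, 3, 0.5], [0, 0, 0, 0, 0, 6, 0.5], [0, 0, 0, 0, 0, 8, 0.5], [0, 0, 0, 0, 0, 8, 0.5]])

```text
t: 11.8
position: [429.5, -127.3, 124.4]
tcp_rot: [[0.727, 0.687, 0.001], [0.687, -0.727, -0.0], [0.0, 0.001, -1.0]]
wrist_force: [0.1, 0.2, 5.0]
finger_gap: 9.2
gripper_force: 59.6
```

```bash
python3 -c "
from h import *
st()"
```

```text
t 11.8 p [ 429.5 -127.3  124.4] az_y -46.62 zt [ 8.e-04 -2.e-04 -1.e+00] F [0.1 0.2 5. ] M [ 0.056 -0.127  0.092] gap 9.2 g 59.6
```

step_arm(moves=[[0, 0, 0, 0, 0, 2, 0.5], [0, 0, 0, 0, 0, 4, 0.5], [0, 0, 0, 0, 0, 4, 0.5]])

```text
t: 12.18
position: [429.5, -127.4, 124.4]
tcp_rot: [[0.774, 0.633, 0.001], [0.633, -0.774, -0.0], [0.0, 0.001, -1.0]]
wrist_force: [0.1, 0.6, 6.0]
finger_gap: 9.4
gripper_force: 59.7
```

```bash
python3 -c "
from h import *
st()"
```

```text
t 12.18 p [ 429.5 -127.4  124.4] az_y -50.73 zt [ 7.e-04 -3.e-04 -1.e+00] F [0.1 0.6 6. ] M [-0.013 -0.193  0.114] gap 9.4 g 59.7
```

step_arm(moves=[[0, 0, 0, 0, 0, 2, 0.5], [0, 0, 0, 0, 0, 4, 0.5], [0, 0, 0, 0, 0, 4, 0.5]])

```text
t: 12.55
position: [429.5, -127.4, 124.4]
tcp_rot: [[0.816, 0.578, 0.001], [0.578, -0.816, -0.0], [0.0, 0.001, -1.0]]
wrist_force: [0.4, 0.1, 5.8]
finger_gap: 9.5
gripper_force: 59.7
```

```bash
python3 -c "
from h import *
st(); c=cap('side'); import pickle; a=pickle.load(open('a.pkl','rb'))[1]
print('lid px diff',int((np.abs(c['img'].astype(int)-a['img'])[225:270,278:320].max(2)>30).sum()))"
```

```text
t 12.55 p [ 429.5 -127.4  124.4] az_y -54.72 zt [ 8.e-04 -4.e-04 -1.e+00] F [0.4 0.1 5.8] M [-0.102 -0.321  0.064] gap 9.5 g 59.7
lid px diff 1
```

step_arm(moves=[[0, 0, 0, 0, 0, 2, 0.5], [0, 0, 0, 0, 0, 4, 0.5], [0, 0, 0, 0, 0, 4, 0.5]])

```text
t: 12.98
position: [429.5, -127.4, 124.3]
tcp_rot: [[0.855, 0.519, 0.001], [0.519, -0.855, -0.001], [0.0, 0.001, -1.0]]
wrist_force: [1.8, -0.6, 6.5]
finger_gap: 9.5
gripper_force: 59.6
```

```bash
cat >> h.py <<'E'
def lid():
    import pickle; a=pickle.load(open('a.pkl','rb'))[1]; st(); c=cap('side')
    print('lid px diff',int((np.abs(c['img'].astype(int)-a['img'])[225:270,278:320].max(2)>30).sum()))
E
python3 -c "
from h import *
lid()"
```

```text
t 12.97 p [ 429.5 -127.4  124.3] az_y -58.76 zt [ 8.e-04 -5.e-04 -1.e+00] F [ 1.8 -0.6  6.5] M [-0.155 -0.424  0.048] gap 9.5 g 59.6
lid px diff 10
```

step_arm(moves=[[0, 0, 0, 0, 0, 2, 0.5], [0, 0, 0, 0, 0, 4, 0.5], [0, 0, 0, 0, 0, 4, 0.5]])

```text
t: 13.4
position: [429.5, -127.5, 124.3]
tcp_rot: [[0.889, 0.457, 0.001], [0.457, -0.889, -0.001], [0.0, 0.001, -1.0]]
wrist_force: [2.4, -0.7, 6.1]
finger_gap: 9.6
gripper_force: 59.6
```

```bash
python3 -c "
from h import *
lid()"
```

```text
t 13.4 p [ 429.5 -127.5  124.3] az_y -62.79 zt [ 8.e-04 -6.e-04 -1.e+00] F [ 2.4 -0.7  6.1] M [-0.329 -0.597  0.066] gap 9.6 g 59.6
lid px diff 33
```

step_arm(moves=[[0.03, 0.02, 0, 0, 0, 2, 0.5], [0.03, 0.02, 0, 0, 0, 4, 0.5], [0.03, 0.02, 0, 0, 0, 4, 0.5]])

```text
t: 13.82
position: [429.7, -127.5, 124.3]
tcp_rot: [[0.919, 0.394, 0.0], [0.394, -0.919, -0.001], [0.0, 0.001, -1.0]]
wrist_force: [1.5, -1.2, 6.5]
finger_gap: 9.4
gripper_force: 59.9
```

```bash
python3 -c "
from h import *
lid()"
```

```text
t 13.82 p [ 429.7 -127.5  124.3] az_y -66.78 zt [ 3.e-04 -5.e-04 -1.e+00] F [ 1.5 -1.2  6.5] M [-0.293 -0.311 -0.006] gap 9.4 g 59.9
lid px diff 108
```

step_arm(moves=[[0.01, 0.01, 0, 0, 0, 2, 0.5], [0.01, 0.01, 0, 0, 0, 4, 0.5], [0.01, 0.01, 0, 0, 0, 4, 0.5]])

```text
t: 14.25
position: [429.7, -127.6, 124.3]
tcp_rot: [[0.944, 0.329, 0.0], [0.329, -0.944, -0.001], [0.0, 0.001, -1.0]]
wrist_force: [0.9, -0.2, 5.9]
finger_gap: 9.3
gripper_force: 59.9
```

```bash
python3 -c "
from h import *
lid()"
```

```text
t 14.25 p [ 429.7 -127.6  124.3] az_y -70.79 zt [ 3.e-04 -5.e-04 -1.e+00] F [ 0.9 -0.2  5.9] M [-0.283 -0.274  0.076] gap 9.3 g 59.9
lid px diff 254
```

```bash
cat >> h.py <<'E'
def lid2():
    for n in("side","scene"):
        c=cap(n); uv,P,g=cloud(c,(250,150,400,320)); 
        for y0,y1 in((-190,-165),(-95,-70)):
            m=(P[:,0]>472)&(P[:,0]<500)&(P[:,1]>y0)&(P[:,1]<y1)&(P[:,2]>60)&(P[:,2]<135)&((g.max(1)-g.min(1))<40)
            if m.any(): print(n,y0,m.sum(),np.percentile(P[m,2],[5,50,95]).round(1))
E
python3 -c "
from h import *
lid2()"
```

```text
side -190 75 [103.  109.5 116.5]
side -95 142 [101.  109.8 116.7]
scene -190 94 [101.3 109.2 115.8]
scene -95 3 [ 98.9 107.3 109. ]
```

step_arm(moves=[[0, 0, 0, 0, 0, 2, 0.5], [0, 0, 0, 0, 0, 3, 0.5], [0, 0, 0, 0, 0, 3, 0.5]])

```text
t: 14.78
position: [429.8, -127.6, 124.3]
tcp_rot: [[0.96, 0.279, 0.0], [0.279, -0.96, -0.001], [0.0, 0.001, -1.0]]
wrist_force: [0.6, -1.2, 6.8]
finger_gap: 9.3
gripper_force: 59.8
```

```bash
python3 -c "
from h import *
st();lid2()"
```

```text
t 14.78 p [ 429.8 -127.6  124.3] az_y -73.77 zt [ 3.e-04 -6.e-04 -1.e+00] F [ 0.6 -1.2  6.8] M [-0.315 -0.296  0.043] gap 9.3 g 59.8
side -190 66 [102.8 109.7 117.3]
side -95 141 [101.5 109.4 116.9]
scene -190 95 [101.  108.9 115.6]
scene -95 3 [ 99.1 101.3 108.5]
```

The lid is up (its edge is at about 117 mm). I go on gently until the stop is felt.

step_arm(moves=[[0, 0, 0, 0, 0, 1, 0.5], [0, 0, 0, 0, 0, 2, 0.5], [0, 0, 0, 0, 0, 2, 0.5]])

```text
t: 15.25
position: [429.8, -127.6, 124.3]
tcp_rot: [[0.969, 0.246, 0.0], [0.246, -0.969, -0.001], [0.0, 0.001, -1.0]]
wrist_force: [1.2, -0.7, 6.1]
finger_gap: 9.4
gripper_force: 59.8
```

```bash
python3 -c "
from h import *
st()"
```

```text
t 15.25 p [ 429.8 -127.6  124.3] az_y -75.77 zt [ 3.e-04 -6.e-04 -1.e+00] F [ 1.2 -0.7  6.1] M [-0.351 -0.294  0.047] gap 9.4 g 59.8
```

step_arm(moves=[[0, 0, 0, 0, 0, 1, 0.5], [0, 0, 0, 0, 0, 2, 0.5], [0, 0, 0, 0, 0, 2, 0.5]])

```text
t: 15.62
position: [429.8, -127.7, 124.3]
tcp_rot: [[0.977, 0.212, 0.0], [0.212, -0.977, -0.001], [0.0, 0.001, -1.0]]
wrist_force: [2.1, -1.6, 6.4]
finger_gap: 9.4
gripper_force: 59.8
```

```bash
python3 -c "
from h import *
st()"
```

```text
t 15.62 p [ 429.8 -127.7  124.3] az_y -77.75 zt [ 3.e-04 -7.e-04 -1.e+00] F [ 2.1 -1.6  6.4] M [-0.375 -0.328  0.168] gap 9.4 g 59.8
```

step_arm(moves=[[0, 0, 0, 0, 0, 1, 0.5], [0, 0, 0, 0, 0, 1, 0.5]])

```text
t: 15.88
position: [429.8, -127.6, 124.3]
tcp_rot: [[0.981, 0.195, 0.0], [0.195, -0.981, -0.001], [0.0, 0.001, -1.0]]
wrist_force: [0.6, -2.2, 6.1]
finger_gap: 9.3
gripper_force: 59.7
```

```bash
python3 -c "
from h import *
st()"
```

```text
t 15.88 p [ 429.8 -127.6  124.3] az_y -78.74 zt [ 3.e-04 -8.e-04 -1.e+00] F [ 0.6 -2.2  6.1] M [-0.418 -0.341  0.276] gap 9.3 g 59.7
```

The stop is felt (0.28 N m). Now I turn back home.

step_arm(moves=[[0, 0, 0, 0, 0, -9, 0.5], [-0.01, 0, 0, 0, 0, -19, 0.5], [-0.02, 0, 0, 0, 0, -29, 0.5], [-0.02, 0, 0, 0, 0, -39, 0.5], [-0.03, 0, 0, 0, 0, -49, 0.5], [-0.03, 0, 0, 0, 0, -59, 0.5], [-0.04, 0, 0, 0, 0, -66, 0.5], [-0.04, 0, 0, 0, 0, -70, 0.5]])

```text
t: 16.88
position: [429.0, -127.2, 124.3]
tcp_rot: [[0.149, 0.989, -0.0], [0.989, -0.149, 0.001], [0.001, -0.0, -1.0]]
wrist_force: [0.0, 0.0, 8.3]
finger_gap: 9.4
gripper_force: 60.0
```

```bash
python3 -c "
from h import *
to([429.1,-127.3,124.5]); lid2()"
```

```text
t 16.88 p [ 429.  -127.2  124.3] az_y -8.58 zt [-4.e-04  8.e-04 -1.e+00] F [0.  0.  8.3] M [ 0.042  0.033 -0.082] gap 9.4 g 60.0
tool cm [-0.    0.02 -0.02]
side -190 12 [103.4 106.3 109.2]
side -95 140 [101.3 109.8 117.5]
scene -190 90 [103.2 109.5 116. ]
```

step_arm(moves=[[0, 0.01, 0, 0, 0, -4, 0.5], [0, 0.01, 0, 0, 0, -8, 0.5], [0, 0.01, 0, 0, 0, -8, 0.5], [0, 0.01, 0, 0, 0, -6, 0.5], [0, 0.01, 0, 0, 0, -6, 0.5]])

```text
t: 17.6
position: [429.0, -127.2, 124.2]
tcp_rot: [[0.049, 0.999, -0.001], [0.999, -0.049, 0.001], [0.001, -0.001, -1.0]]
wrist_force: [-0.6, 1.0, 8.8]
finger_gap: 9.5
gripper_force: 60.1
```

```bash
python3 -c "
from h import *
st()"
```

```text
t 17.6 p [ 429.  -127.2  124.2] az_y -2.78 zt [-8.e-04  6.e-04 -1.e+00] F [-0.6  1.   8.8] M [0.045 0.151 0.009] gap 9.5 g 60.1
```

Home. I draw it out slowly, watching the force.

step_arm(moves=[[0, 0, -0.3, 0, 0, 0, 0.5], [0, 0, -0.7, 0, 0, 0, 0.5], [0, 0, -1.1, 0, 0, 0, 0.5], [0, 0, -1.1, 0, 0, 0, 0.5]])

```text
t: 18.1
position: [429.3, -127.3, 135.4]
tcp_rot: [[0.046, 0.999, 0.0], [0.999, -0.046, 0.0], [0.0, 0.0, -1.0]]
wrist_force: [-0.6, -0.8, -0.1]
finger_gap: 9.3
gripper_force: 58.8
```

```bash
python3 -c "
from h import *
st()"
```

```text
t 18.1 p [ 429.3 -127.3  135.4] az_y -2.65 zt [ 1.e-04  2.e-04 -1.e+00] F [-0.6 -0.8 -0.1] M [-0.027  0.048  0.017] gap 9.3 g 58.8
```

step_arm(moves=[[0, 0, -3, 0, 0, 0, 0.5], [0, 0, -6.4, 0, 0, 0, 0.5], [-4, -3, -6.4, 0, 0, 4, 0.5], [-8, -6, -6.4, 0, 0, 9, 0.5], [-12, -9, -6.4, 0, 0, 14, 0.5], [-15.4, -11.1, -6.4, 0, 0, 18.6, 0.5], [-15.4, -11.1, -6.4, 0, 0, 18.6, 0.5], [-15.4, -11.1, -6.4, 0, 0, 18.6, 0.5]])

```text
t: 19.1
position: [311.5, -275.7, 199.1]
tcp_rot: [[0.362, 0.932, -0.0], [0.932, -0.362, 0.0], [0.0, -0.0, -1.0]]
wrist_force: [0.3, 0.1, -0.4]
finger_gap: 9.4
gripper_force: 58.9
```

```bash
python3 - <<'E'
from h import *
w=cap("wrist")
to([311.6,-276.1,97])
# stand remeasure
az=np.radians(-21.3); ax=np.array([np.cos(az),np.sin(az),0]); ay=np.array([-ax[1],ax[0],0]); k=np.array([376.6,-302.0,0])
uv,P,g=cloud(w,(300,80,520,300)); L=P-k; x,y=L@ax,L@ay
n=(np.hypot(L[:,0],L[:,1])<45)&(abs(y)<20)
m=n&(P[:,2]>72)&(P[:,2]<76.5)&(x<8); print("y",np.histogram(y[m],bins=np.arange(-20,22,2))[0])
for sgn in(-1,1):
    q=m&(y*sgn>5)&(x>-9); 
    if q.sum()>10: print(sgn,np.percentile(y[q],[2,50,98]).round(1), "yaw",np.degrees(np.polyfit(x[q],y[q],1)[0]).round(1))
m=n&(P[:,2]>76.8)&(P[:,2]<81); print("lips x",np.histogram(x[m],bins=np.arange(-18,18,1))[0], np.arange(-18,17,1)[[0,-1]])
print("base",rect(P[(P[:,2]>3)&(P[:,2]<9)&(g.max(1)<130)&(np.hypot(L[:,0],L[:,1])<60)]))
# key in tool
s=ctrl.observe(); R=np.array(s["tcp_rot"]); uv,P,g=cloud(w,(295,180,345,240)); L=(P-s["position"])@R
for lo,hi in((45,58),(58,75)):
    m=(L[:,2]>lo)&(L[:,2]<hi)&(abs(L[:,1])<10)&(abs(L[:,0])<25)
    if m.sum(): print("key",np.percentile(L[m],[1,50,99],axis=0).round(1).tolist())
E
```

```text
t 19.15 p [ 311.7 -275.4  199. ] az_y -21.16 zt [-2.e-04  3.e-04 -1.e+00] F [ 0.4 -0.2  0.4] M [-0.035 -0.01   0.006] gap 9.5 g 58.9
tool cm [-0.07  0.02 10.2 ]
y [ 0 14 49 50 80  2  0  0  0  0  0  0  0  0  0 57 55 60 40  0]
-1 [-16.5 -12.8 -10. ] yaw -1.2
1 [10.2 13.6 16.8] yaw 0.0
lips x [ 0  0  0  0 14 20 16 18 10  2  0  0  0  0  0  0  0  0  0  0  0  0  0  0
  0  0  0  0 30 48 50 14  0  0  0] [-18  16]
base (array([ 377.4, -302.4]), array([59.6, 69.7, 68.5]))
key [[3.1, -2.3, 51.3], [8.3, 0.0, 52.9], [12.8, 2.4, 54.8]]
key [[0.0, -2.4, 59.4], [12.2, 0.0, 61.2], [12.9, 2.5, 64.8]]
```

step_arm(moves=[[-0.07, 0.02, 4, 0, 0, 0, 0.5], [-0.07, 0.02, 8, 0, 0, 0, 0.5], [-0.07, 0.02, 10.2, 0, 0, 0, 0.5], [-0.07, 0.02, 10.2, 0, 0, 0, 0.5], [-0.07, 0.02, 10.2, 0, 0, 0, 0.5]])

```text
t: 19.77
position: [311.9, -276.9, 97.8]
tcp_rot: [[0.362, 0.932, 0.0], [0.932, -0.362, -0.0], [-0.0, 0.001, -1.0]]
wrist_force: [0.3, -0.7, -0.2]
finger_gap: 9.5
gripper_force: 58.8
```

```bash
python3 -c "
from h import *
to([376.8,-301.5,97])"
```

```text
t 19.77 p [ 311.9 -276.9   97.8] az_y -21.19 zt [ 5.e-04 -4.e-04 -1.e+00] F [ 0.3 -0.7 -0.2] M [0.006 0.01  0.017] gap 9.5 g 58.8
tool cm [0.05 6.95 0.09]
```

step_arm(moves=[[0.03, 2, 0.05, 0, 0, 0, 0.5], [0.03, 4, 0.05, 0, 0, 0, 0.5], [0.03, 5.5, 0.05, 0, 0, 0, 0.5], [0.03, 6.5, 0.05, 0, 0, 0, 0.5], [0.03, 6.97, 0.05, 0, 0, 0, 0.5], [0.03, 6.97, 0.05, 0, 0, 0, 0.5], [0.03, 6.97, 0.05, 0, 0, 0, 0.5]])

```text
t: 20.65
position: [375.7, -301.7, 96.6]
tcp_rot: [[0.363, 0.932, -0.0], [0.932, -0.363, 0.0], [0.0, -0.0, -1.0]]
wrist_force: [0.2, 0.8, -0.7]
finger_gap: 9.3
gripper_force: 58.8
```

```bash
python3 -c "
from h import *
to([376.8,-301.5,86])"
```

```text
t 20.65 p [ 375.7 -301.7   96.6] az_y -21.28 zt [-4.e-04  4.e-04 -1.e+00] F [ 0.2  0.8 -0.7] M [ 0.012 -0.069  0.01 ] gap 9.3 g 58.8
tool cm [0.06 0.1  1.06]
```

step_arm(moves=[[0.03, 0.06, 0.4, 0, 0, 0, 0.5], [0.03, 0.06, 0.8, 0, 0, 0, 0.5], [0.03, 0.06, 1.05, 0, 0, 0, 0.5], [0.03, 0.06, 1.12, 0, 0, 0, 0.5], [0.03, 0.06, 1.12, 0, 0, 0, 0.5]])

```text
t: 21.28
position: [376.8, -301.7, 85.5]
tcp_rot: [[0.363, 0.932, -0.0], [0.932, -0.363, 0.0], [0.0, -0.0, -1.0]]
wrist_force: [-1.6, 0.3, 3.0]
finger_gap: 9.3
gripper_force: 59.4
```

```bash
python3 -c "
from h import *
to([376.8,-301.5,85.5])"
```

```text
t 21.27 p [ 376.8 -301.7   85.5] az_y -21.26 zt [-2.e-04  5.e-04 -1.e+00] F [-1.6  0.3  3. ] M [0.231 0.279 0.054] gap 9.3 g 59.4
tool cm [ 0.02 -0.01  0.  ]
```

step_arm(moves=[[0, 0, 0, 0, 0, 0, 1.2], [0, 0, 0, 0, 0, 0, 1.8], [0, 0, 0, 0, 0, 0, 3], [0, 0, 0, 0, 0, 0, 4.5], [0, 0, 0, 0, 0, 0, 4.5], [0, 0, 0, 0, 0, 0, 4.5]], squeeze=20)

```text
t: 22.02
position: [376.9, -301.7, 85.5]
tcp_rot: [[0.362, 0.932, -0.0], [0.932, -0.362, 0.0], [0.0, -0.0, -1.0]]
wrist_force: [0.1, -0.7, -0.0]
finger_gap: 44.9
gripper_force: 0.0
```

step_arm(moves=[[0, 0, -1, 0, 0, 0, 4.5], [0, 0, -3, 0, 0, 0, 4.5], [0, 0, -6, 0, 0, 0, 4.5], [0, 0, -9, 0, 0, 0, 4.5], [2, -2, -12, 0, 0, 0, 4.5], [2, -2, -12, 0, 0, 0, 4.5], [2, -2, -12, 0, 0, 0, 4.5]])

```text
t: 22.9
position: [365.9, -275.7, 205.5]
tcp_rot: [[0.362, 0.932, 0.001], [0.932, -0.362, 0.0], [0.001, 0.001, -1.0]]
wrist_force: [-0.0, -0.2, 0.3]
finger_gap: 44.9
gripper_force: 0.0
```

```bash
python3 - <<'E'
from h import *
st(); w=cap("wrist"); lid2(); c=cap("side"); sc=cap("scene")
az=np.radians(-21.3); ax=np.array([np.cos(az),np.sin(az),0]); ay=np.array([-ax[1],ax[0],0]); k=np.array([376.6,-302.0,0])
uv,P,g=cloud(w,(200,80,520,400)); L=P-k; m=(P[:,2]>115)&(P[:,2]<132)&(np.hypot(L[:,0],L[:,1])<40)&(g.max(1)<90)
print("head top",m.sum(),rect(P[m]),np.median(P[m,2]),"x",np.percentile(L[m]@ax,[1,99]).round(1),"y",np.percentile(L[m]@ay,[1,99]).round(1))
B=cv2.resize(c["img"][120:330,250:470],(400,380)); C=cv2.resize(w["img"],(400,250))
o=np.zeros((380,800,3),np.uint8); o[:,400:]=B; o[:250,:400]=C; cv2.imwrite("pics/fin.png",o)
E
```

```text
t 22.9 p [ 365.9 -275.7  205.5] az_y -21.19 zt [ 1.e-03  3.e-04 -1.e+00] F [-0.  -0.2  0.3] M [ 0.054  0.031 -0.061] gap 44.9 g 0.0
side -190 104 [103.3 110.9 117.7]
side -95 140 [101.3 109.7 117.7]
scene -190 2 [ 99.   99.6 100.1]
scene -95 102 [ 99.6 107.9 116. ]
head top 847 (array([ 376.2, -301.5]), array([43.3, 10.1, 67.7])) 124.31547131881794 x [-5.2  4.1] y [-20.6  21.6]
```

View pics/fin.png

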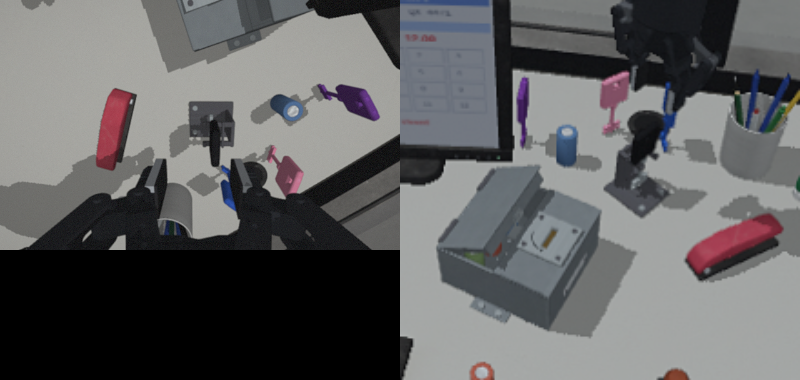

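The final views show the key hanging on the prongs (head top centred at the seat, 124 mm high), the lid up and the gripper clear. I hand it in.

```bash
python3 -c "
from station import ctrl
print(ctrl.hand_in())"
```

```text
the job is handed in; nothing more can be done
None
```

I handed the job in at about 23 s: the key went fully into the lock and turned clockwise to its stop (0.28 N m), the lid sprang up and stayed up, and the key was turned home, drawn out and hung back on the stand's prongs with the gripper clear; I never went near the coin rolls or the paper roll.

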